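# Shut one touch-latch fastener box and pop open the next

### The job

The parts box with the green lid is finished with: push its lid down until the touch latch catches, so that it stays shut by itself. Then press the blue lid and let go so that it springs ajar ready for the next batch, and leave the orange lid shut throughout.

Things in the scene. Friction and masses are not known exactly. Their poses are not given: they have to be found in the camera images.
- green_pad (a point): Green lid, ajar at the start, on a fixed grey box 160 deep x 112 wide. Point: top centre of its round white press pad (28 mm), on the lid's midline, 21 mm from its front edge. z: lid's outward normal; x: along the lid to the hinge; y: along the hinge line. The 3 boxes are alike: rim 64 mm above the bench; lid 146 x 100 x 6, hinge axis 125 mm from the pad, 70 mm above the bench.
- blue_pad (a point): Blue lid, latched at the start; pad, point and axes as on the green. Latched: lid level, pad top 75 mm above the bench. Open: spring holds it 17 deg ajar, pad 36 mm higher, 7 mm nearer the hinge. Push the pad down 7 mm or more below its latched level (hard stop at 8.5 mm), let go: a latched lid springs ajar in 0.5 s, an open one stays latched. A shorter push changes nothing.
- orange_pad (a point): Orange lid, latched shut at the start, to be left alone; pad, point and axes as on the green. On all boxes the push takes 1 to 4 N before the stop, nothing needs grasping (closed fingertips straight down on the pad will do), and one more full push changes the latch back again.

How it is judged (in metres and radians):
On the way, in this order (a step that is already met when the one before it is completed fails the run):
1. the green lid is pushed shut (height (world z) of green_pad below 0.08 m), for 0.2 s.
2. then the blue lid springs ajar (height (world z) of blue_pad above 0.1 m), for 0.2 s.
At the end, for the whole second after the job is handed in: The green lid is latched (its pad within 5 mm of the latched height of 75 mm above the bench), the blue lid stands ajar (its pad more than 100 mm above the bench), and the orange lid is still shut (its pad less than 80 mm above the bench) (height (world z) of green_pad between 0.07 and 0.08 m and height (world z) of blue_pad above 0.1 m and height (world z) of orange_pad below 0.08 m); the robot touches nothing.
It fails at once if the orange lid comes open (height (world z) of orange_pad above 0.085 m).
It also fails if it takes over 37 s, if anything falls off the work surface, if the arm or the gripper's body presses on something with over 40 N, if the wrist force passes 120 N, or if a joint passes its speed limit or range.

### The arm

A 7-joint arm with a two-finger parallel gripper is mounted at the origin on the work surface. World frame = base frame: x ahead of the robot, y to its left, z up, the work surface at z = 0. Lengths are in mm, angles in rad, forces in N, time in s.
With the tool pointing down it reaches from about 425 to 1025 mm from the base axis. Payload 9.4 kg.
Tool frame: the origin (TCP) lies on the centre line of the jaws, within the pads' length; the fingertips stand 8 mm ahead of it and the grasp point (between the pads) lies 11 mm behind it; z points along the fingers, y is the line along which they close (so a half turn about z gives the same grasp; the last joint's range is limited). The gripper opens to 93 mm and grips with 3 to 60 N. Pads are 15 mm wide; open, the fingers measure 128 mm over their backs; the gripper's body (75 mm by 188 mm) begins 65 mm behind the grasp point.
Start: joints at [-1.362, 0.599, -0.003, 1.599, 0.002, 0.943, -0.08], TCP at [204.4, 695.59, 226.618] pointing down, gripper open.
Joint ranges: [-2.57, 2.57], [-0.35, 1.97], [-1.29, 1.29], [0.11, 2.56], [-1.05, 4.19], [0.11, 1.86], [-2.63, 2.63]. Speed limits (rad/s): [2.22, 2.22, 3.01, 3.01, 3.14, 3.14, 3.14].

### API

Orientations are given as a 3x3 rotation matrix whose columns are the frame's x, y, z axes.
In Python, from rig import robot, grab_frame, camera_model, ticket gives the robot as it stands.
- The arm moves only by the tool step_arm, never from a script. Its argument "targets" is a list of rows, each an object of numbers: "grip": the finger opening in mm, from 0 to 93; "dx", "dy", "dz": the shift along the tool's x, y, z normalised to -1 to 1, where 1 is 2.5 cm; "ax", "ay", "az": the turn, a rotation vector about the tool's x, y, z normalised to -1 to 1, where 1 is 0.08 rad. In form: [{"grip": .., "dx": .., "dy": .., "dz": .., "ax": .., "ay": .., "az": ..}, ...]. A call has 1 to 8 rows; each row shifts and turns the commanded pose from where the row before left it, along the tool's axes as they then stand; what a row does not reach is not made up. A row lasts 1/12 s, in which the tool goes at most 41.7 mm and 7.16 degrees, less where a joint would pass 70% of its speed; a pose out of reach is approached as far as the arm can. A call with a number of a shift or a turn outside -1 to 1 is refused whole. A call with a gripper value outside its range is refused whole. The fingers move at their own pace and stop on an object; "newtons" is the grip in N (left out, the last holds). Time passes only in rows, so rows that do not move let the fingers close. It gives the time, the measured TCP pose, the force, the opening and the grip force at its end, in the units of the state.
- robot.sense(): the state, without advancing time (a new reading comes with each control period).
- grab_frame(name): name is "scene" or "top" or "wrist"; returns the picture (400x640x3 uint8, blue, green, red); there is no depth.
- camera_model(name): a dict with "fx", "fy", "cx", "cy" (pixels), "cam_to_world" (4x4, takes a point from camera to world coordinates). Camera axes: x right, y up, looking along -z (the intrinsics and any distortion apply to the point x, -y, -z); pixel columns grow to the right and rows downward; lengths in mm; the calibration is good to about 2 mm. A picture is of the moment at which its call begins: read the wrist's pose just before it. camera_model takes no time and is no camera call; for the wrist camera it gives the pose at the moment of the call.
- ticket.job_done(): hands the job in; it is judged then, once.
The state is a dict: "clock": time; "qpos": joint angles; "dq": joint speeds; "effort": joint torques, N m; "position": TCP position; "tcp_rot": TCP orientation; "wrist_force": force on the tool from outside, world axes, zero at the start; "ft_torque": the same for the moment, N m; "gripper_width": opening from 0.0 (shut) to 1.0 (fully open); "gripper_force": force on a finger pad.
Only numpy, scipy, OpenCV 4.12 (cv2) and the standard library are available. Lean on these libraries where they do the work, as an engineer would, in place of code of your own. Each camera call takes 0.05 s, during which the arm holds its last target. There are 200 camera calls.

## Working session

There is one attempt and no reset: what is moved stays moved. The work goes in short steps, Python scripts to look and compute and a tool call to move; the robot and the scene stay as the last step left them, time stands still between calls to the robot, and variables do not carry over. Pictures are saved under pics/ and viewed, at most 10 in all, crops included, and the job is handed in when it is done.

Besides the shell and the picture viewer there is one more tool, called after "Emit:" as name([rows], argument=value, ...), one row to a line, values as JSON. step_arm: Moves the arm, as the interface text tells. Scaled input: -1 to 1 covers 2.5 cm each way for a shift and 0.08 rad each way for a turn. Its arguments: {"type":"object","properties":{"targets":{"type":"array"},"newtons":{"type":"number"}},"required":["targets"]}

```bash
mkdir -p pics; cat > h.py <<'E'
import numpy as np,cv2
from rig import robot,grab_frame,camera_model,ticket
def ray(m,u,v,z):
    T=np.array(m["cam_to_world"]);d=T[:3,:3]@np.array([(u-m["cx"])/m["fx"],-(v-m["cy"])/m["fy"],-1]);o=T[:3,3]
    return o+d*(z-o[2])/d[2]
E
python3 - <<'E'
from h import *
s=robot.sense();print(s["clock"],s["position"],np.round(s["tcp_rot"],3))
for n in("top","scene"):
    im=grab_frame(n);cv2.imwrite(f"pics/{n}0.png",im);m=camera_model(n);print(n,{k:np.round(v,2) for k,v in m.items()})
E
```

```text
0.0 [204.28361747 695.12780919 225.77112304] [[-0.959  0.282 -0.   ]
 [ 0.282  0.959 -0.002]
 [-0.    -0.002 -1.   ]]
top {'fx': np.float64(504.35), 'fy': np.float64(504.35), 'cx': np.float64(326.86), 'cy': np.float64(204.72), 'cam_to_world': array([[-2.00000e-02,  9.90000e-01, -1.50000e-01,  3.28000e+02],
       [-1.00000e+00, -2.00000e-02,  2.00000e-02,  6.39000e+00],
       [ 2.00000e-02,  1.60000e-01,  9.90000e-01,  1.22529e+03],
       [ 0.00000e+00,  0.00000e+00,  0.00000e+00,  1.00000e+00]])}
scene {'fx': np.float64(415.23), 'fy': np.float64(415.23), 'cx': np.float64(315.7), 'cy': np.float64(199.15), 'cam_to_world': array([[-2.5000e-01, -7.9000e-01,  5.5000e-01,  8.6036e+02],
       [ 9.7000e-01, -2.1000e-01,  1.5000e-01,  1.0488e+02],
       [ 0.0000e+00,  5.7000e-01,  8.2000e-01,  6.7651e+02],
       [ 0.0000e+00,  0.0000e+00,  0.0000e+00,  1.0000e+00]])}
```

View pics/top0.png

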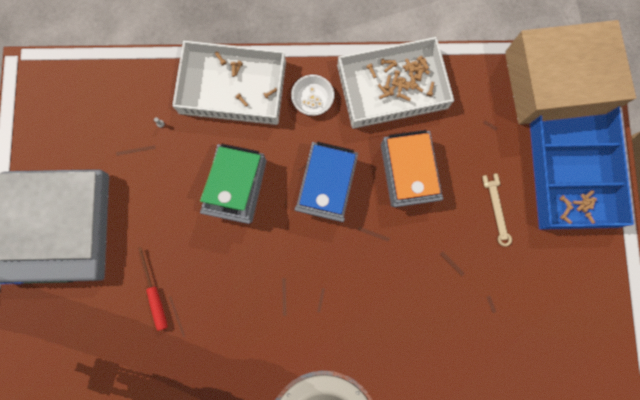

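View pics/scene0.png

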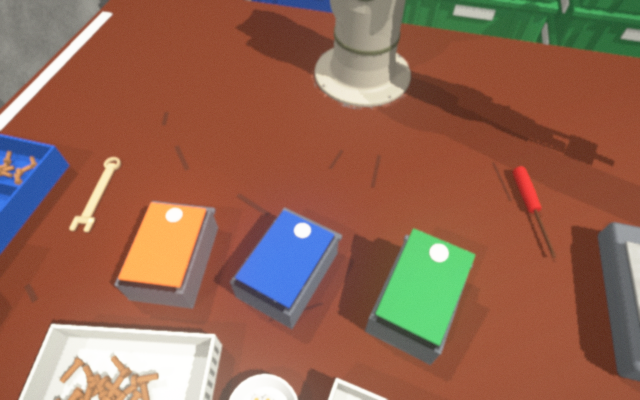

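The top view shows the green pad at (224,197), blue at (322,200) and orange at (417,187). In the scene view they are at (439,253), (302,230) and (174,215). A large grey case lies on the left, between the arm and the boxes.

```bash
cat > m.py <<'E'
from h import *
def white(im,u,v,r=14):
    c=im[v-r:v+r,u-r:u+r].astype(int);k=(c.min(2)>150).astype(np.uint8)
    n,l,st,ce=cv2.connectedComponentsWithStats(k)
    i=1+np.argmin([np.hypot(*(ce[j]-r))-st[j,4]/20 for j in range(1,n)])
    return ce[i]+[u-r,v-r],st[i,4]
def tri(ms,ps):
    A=0;b=0
    for m,p in zip(ms,ps):
        o=np.array(m["cam_to_world"])[:3,3];d=ray(m,*p,0)-o;d/=np.linalg.norm(d);P=np.eye(3)-np.outer(d,d);A=A+P;b=b+P@o
    return np.linalg.solve(A,b)
if __name__=="__main__":
    ms=[camera_model(n) for n in("top","scene")];ims=[cv2.imread(f"pics/{n}0.png") for n in("top","scene")]
    for c,a,b in(("g",(224,197),(439,253)),("b",(322,200),(302,230)),("o",(417,187),(174,215))):
        p=[white(ims[0],*a),white(ims[1],*b)];x=tri(ms,[q[0] for q in p])
        print(c,p[0],p[1],x.round(1),ray(ms[0],*p[0][0],75).round(1),ray(ms[1],*p[1][0],75).round(1))
    # lid axes, far-end
    hsv=cv2.cvtColor(ims[0],cv2.COLOR_BGR2HSV)
    for c,lo,hi,z,roi in(("g",50,80,95,(190,270)),("b",100,125,73,(290,365)),("o",5,20,73,(378,450))):
        k=cv2.inRange(hsv,(lo,150,90),(hi,255,255));k[:125]=0;k[230:]=0;k[:,:roi[0]]=0;k[:,roi[1]:]=0
        q=cv2.boxPoints(cv2.minAreaRect(cv2.findNonZero(k)));print(c,[ray(ms[0],*t,z)[:2].round() for t in q])
    k=ray(ms[0],60,225,0);print("case approx",k, ray(ms[0],108,280,0),ray(ms[0],108,170,0))
E
python3 m.py
```

```text
g (array([224.048, 196.48 ]), np.int32(125)) (array([438.53943218, 252.36277603]), np.int32(317)) [526.  209.8 111. ] [532.3 215.5  75. ] [504.6 217.3  75. ]
b (array([322.09448819, 199.82677165]), np.int32(127)) (array([302.03196347, 229.95890411]), np.int32(219)) [519.9  -9.5  73.8] [519.9 -10.3  75. ] [520.4  -8.3  75. ]
o (array([417.38135593, 186.65254237]), np.int32(118)) (array([173.59534884, 214.52093023]), np.int32(215)) [ 546.4 -232.6   73.3] [ 546.5 -233.1   75. ] [ 547.  -230.8   75. ]Traceback (most recent call last):
  File "m.py", line 21, in <module>
    q=cv2.boxPoints(cv2.minAreaRect(cv2.findNonZero(k)));print(c,[ray(ms[0],*t,z)[:2].round() for t in q])
                    ~~~~~~~~~~~~~~~^^^^^^^^^^^^^^^^^^^^
cv2.error: OpenCV(4.12.0) /io/opencv/modules/imgproc/src/convhull.cpp:143: error: (-215:Assertion failed) total >= 0 && (depth == CV_32F || depth == CV_32S) in function 'convexHull'
```

Triangulated heights are green 111, blue 74 and orange 73 mm, which match ajar, latched and latched. Next I close the fingers, rise above the case and cross to the green pad.

Emit:
step_arm([
  {"grip": 0,"dz": -1},
  {"grip": 0,"dz": -1},
  {"grip": 0,"dz": -1},
  {"grip": 0,"dz": -1},
  {"grip": 0,"dx": -0.98,"dy": -0.83},
  {"grip": 0,"dx": -0.98,"dy": -0.83},
  {"grip": 0,"dx": -0.98,"dy": -0.83},
  {"grip": 0,"dx": -0.98,"dy": -0.83},
])

```text
schema error: expected keys grip, dx, dy, dz, ax, ay, az
```

Emit:
step_arm([
  {"grip": 0,"dx": -0.98,"dy": -0.83},
  {"grip": 0,"dx": -0.98,"dy": -0.83},
  {"grip": 0,"dx": -0.98,"dy": -0.83},
  {"grip": 0,"dx": -0.98,"dy": -0.83},
  {"grip": 0,"dx": -0.98,"dy": -0.83},
  {"grip": 0,"dx": -0.98,"dy": -0.83},
  {"grip": 0,"dx": -0.98,"dy": -0.83},
  {"grip": 0,"dx": -0.98,"dy": -0.83},
])

```text
schema error: expected keys grip, dx, dy, dz, ax, ay, az
```

Emit:
step_arm([
  {"grip": 0,"dx": -0.98,"dy": -0.83},
  {"grip": 0,"dx": -0.98,"dy": -0.83},
  {"grip": 0,"dx": -0.98,"dy": -0.83},
  {"grip": 0,"dx": -0.98,"dy": -0.83},
  {"grip": 0,"dx": -0.98,"dy": -0.83},
  {"grip": 0,"dx": -0.98,"dy": -0.83},
  {"grip": 0},
  {"grip": 0},
])

```text
schema error: expected keys grip, dx, dy, dz, ax, ay, az
```

All keys are required, and nothing moved.

Emit:
step_arm([
  {"grip": 0,"dx": 0,"dy": 0,"dz": -1,"ax": 0,"ay": 0,"az": 0},
  {"grip": 0,"dx": 0,"dy": 0,"dz": -1,"ax": 0,"ay": 0,"az": 0},
  {"grip": 0,"dx": 0,"dy": 0,"dz": -1,"ax": 0,"ay": 0,"az": 0},
  {"grip": 0,"dx": 0,"dy": 0,"dz": -1,"ax": 0,"ay": 0,"az": 0},
  {"grip": 0,"dx": -0.98,"dy": -0.83,"dz": 0,"ax": 0,"ay": 0,"az": 0},
  {"grip": 0,"dx": -0.98,"dy": -0.83,"dz": 0,"ax": 0,"ay": 0,"az": 0},
  {"grip": 0,"dx": -0.98,"dy": -0.83,"dz": 0,"ax": 0,"ay": 0,"az": 0},
  {"grip": 0,"dx": -0.98,"dy": -0.83,"dz": 0,"ax": 0,"ay": 0,"az": 0},
])

```text
clock: 0.77
position: [275.4, 586.9, 326.3]
tcp_rot: [[-0.96, 0.281, -0.0], [0.281, 0.96, -0.001], [-0.0, -0.001, -1.0]]
wrist_force: [0.9, 1.1, 0.0]
gripper_width: 0.468
gripper_force: 0.0
```

Emit:
step_arm([
  {"grip": 0,"dx": -0.98,"dy": -0.83,"dz": 0,"ax": 0,"ay": 0,"az": 0},
  {"grip": 0,"dx": -0.98,"dy": -0.83,"dz": 0,"ax": 0,"ay": 0,"az": 0},
  {"grip": 0,"dx": -0.98,"dy": -0.83,"dz": 0,"ax": 0,"ay": 0,"az": 0},
  {"grip": 0,"dx": -0.98,"dy": -0.83,"dz": 0,"ax": 0,"ay": 0,"az": 0},
  {"grip": 0,"dx": -0.98,"dy": -0.83,"dz": 0,"ax": 0,"ay": 0,"az": 0},
  {"grip": 0,"dx": -0.98,"dy": -0.83,"dz": 0,"ax": 0,"ay": 0,"az": 0},
  {"grip": 0,"dx": -0.98,"dy": -0.83,"dz": 0,"ax": 0,"ay": 0,"az": 0},
  {"grip": 0,"dx": -0.98,"dy": -0.83,"dz": 0,"ax": 0,"ay": 0,"az": 0},
])

```text
clock: 1.43
position: [416.8, 372.2, 326.4]
tcp_rot: [[-0.959, 0.282, -0.0], [0.282, 0.959, -0.0], [0.0, -0.0, -1.0]]
wrist_force: [-0.2, -0.3, -0.5]
gripper_width: 0.006
gripper_force: 0.0
```

Emit:
step_arm([
  {"grip": 0,"dx": -0.98,"dy": -0.83,"dz": 0,"ax": 0,"ay": 0,"az": 0},
  {"grip": 0,"dx": -0.98,"dy": -0.83,"dz": 0,"ax": 0,"ay": 0,"az": 0},
  {"grip": 0,"dx": -0.98,"dy": -0.83,"dz": 0,"ax": 0,"ay": 0,"az": 0},
  {"grip": 0,"dx": -0.98,"dy": -0.83,"dz": 0.5,"ax": 0,"ay": 0,"az": 0},
  {"grip": 0,"dx": -0.98,"dy": -0.83,"dz": 0.5,"ax": 0,"ay": 0,"az": 0},
  {"grip": 0,"dx": -0.98,"dy": -0.83,"dz": 0.5,"ax": 0,"ay": 0,"az": 0},
  {"grip": 0,"dx": 0,"dy": 0,"dz": 0.5,"ax": 0,"ay": 0,"az": 0},
  {"grip": 0,"dx": 0,"dy": 0,"dz": 0,"ax": 0,"ay": 0,"az": 0},
])

```text
clock: 2.1
position: [521.9, 210.4, 274.3]
tcp_rot: [[-0.958, 0.286, -0.003], [0.286, 0.958, -0.002], [0.002, -0.003, -1.0]]
wrist_force: [-0.7, 0.1, -0.3]
gripper_width: 0.006
gripper_force: 0.0
```

Emit:
step_arm([
  {"grip": 0,"dx": 0,"dy": 0,"dz": 1,"ax": 0,"ay": 0,"az": 0},
  {"grip": 0,"dx": 0,"dy": 0,"dz": 1,"ax": 0,"ay": 0,"az": 0},
  {"grip": 0,"dx": 0,"dy": 0,"dz": 1,"ax": 0,"ay": 0,"az": 0},
  {"grip": 0,"dx": 0,"dy": 0,"dz": 1,"ax": 0,"ay": 0,"az": 0},
  {"grip": 0,"dx": 0,"dy": 0,"dz": 1,"ax": 0,"ay": 0,"az": 0},
  {"grip": 0,"dx": 0,"dy": 0,"dz": 0.6,"ax": 0,"ay": 0,"az": 0},
  {"grip": 0,"dx": 0,"dy": 0,"dz": 0,"ax": 0,"ay": 0,"az": 0},
])

```text
clock: 2.68
position: [520.3, 213.7, 134.2]
tcp_rot: [[-0.96, 0.28, -0.004], [0.28, 0.96, -0.002], [0.004, -0.003, -1.0]]
wrist_force: [0.3, 0.6, 0.9]
gripper_width: 0.007
gripper_force: 0.0
```

```bash
python3 - <<'E'
from h import *
cv2.imwrite("pics/s1.png",cv2.resize(grab_frame("scene")[150:350,300:540],None,fx=2.5,fy=2.5))
E
```

```text
(no output)
```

View pics/s1.png

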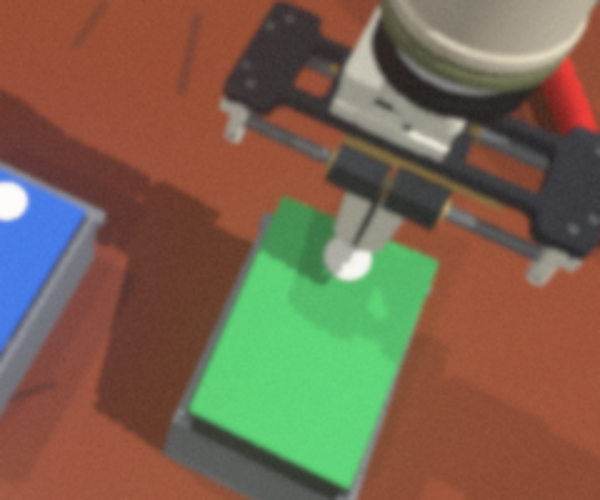

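The closed fingertips stand right over the green pad (pad at crop (350,262)). Now I press, aiming for tips at about 67 mm.

Emit:
step_arm([
  {"grip": 0,"dx": 0,"dy": 0,"dz": 0.5,"ax": 0,"ay": 0,"az": 0},
  {"grip": 0,"dx": 0,"dy": 0,"dz": 0.5,"ax": 0,"ay": 0,"az": 0},
  {"grip": 0,"dx": 0,"dy": 0,"dz": 0.5,"ax": 0,"ay": 0,"az": 0},
  {"grip": 0,"dx": 0,"dy": 0,"dz": 0.5,"ax": 0,"ay": 0,"az": 0},
  {"grip": 0,"dx": 0,"dy": 0,"dz": 0.2,"ax": 0,"ay": 0,"az": 0},
  {"grip": 0,"dx": 0,"dy": 0,"dz": 0.1,"ax": 0,"ay": 0,"az": 0},
  {"grip": 0,"dx": 0,"dy": 0,"dz": 0,"ax": 0,"ay": 0,"az": 0},
  {"grip": 0,"dx": 0,"dy": 0,"dz": 0,"ax": 0,"ay": 0,"az": 0},
])

```text
clock: 3.4
position: [522.6, 213.6, 80.2]
tcp_rot: [[-0.96, 0.281, 0.001], [0.281, 0.96, 0.001], [-0.001, 0.001, -1.0]]
wrist_force: [-1.1, 2.2, 2.1]
gripper_width: 0.008
gripper_force: 1.3
```

Emit:
step_arm([
  {"grip": 0,"dx": 0,"dy": 0,"dz": 0.1,"ax": 0,"ay": 0,"az": 0},
  {"grip": 0,"dx": 0,"dy": 0,"dz": 0.08,"ax": 0,"ay": 0,"az": 0},
  {"grip": 0,"dx": 0,"dy": 0,"dz": 0,"ax": 0,"ay": 0,"az": 0},
  {"grip": 0,"dx": 0,"dy": 0,"dz": 0,"ax": 0,"ay": 0,"az": 0},
])

```text
clock: 3.73
position: [522.8, 213.4, 75.1]
tcp_rot: [[-0.959, 0.282, 0.001], [0.282, 0.959, 0.001], [-0.001, 0.001, -1.0]]
wrist_force: [-1.3, 3.4, 7.1]
gripper_width: 0.005
gripper_force: 3.1
```

Emit:
step_arm([
  {"grip": 0,"dx": 0,"dy": 0,"dz": 0.05,"ax": 0,"ay": 0,"az": 0},
  {"grip": 0,"dx": 0,"dy": 0,"dz": 0,"ax": 0,"ay": 0,"az": 0},
  {"grip": 0,"dx": 0,"dy": 0,"dz": 0,"ax": 0,"ay": 0,"az": 0},
])

```text
clock: 3.98
position: [522.8, 213.5, 74.4]
tcp_rot: [[-0.959, 0.282, 0.002], [0.282, 0.959, 0.001], [-0.001, 0.001, -1.0]]
wrist_force: [-2.7, 2.0, 13.3]
gripper_width: 0.006
gripper_force: 6.7
```

The force rises to 13 N, so the lid is on the stop. Lifting away.

Emit:
step_arm([
  {"grip": 0,"dx": 0,"dy": 0,"dz": -0.3,"ax": 0,"ay": 0,"az": 0},
  {"grip": 0,"dx": 0,"dy": 0,"dz": -1,"ax": 0,"ay": 0,"az": 0},
  {"grip": 0,"dx": 0,"dy": 0,"dz": -1,"ax": 0,"ay": 0,"az": 0},
  {"grip": 0,"dx": 0,"dy": 0,"dz": -1,"ax": 0,"ay": 0,"az": 0},
  {"grip": 0,"dx": 0,"dy": 0,"dz": -1,"ax": 0,"ay": 0,"az": 0},
  {"grip": 0,"dx": 0,"dy": 0,"dz": 0,"ax": 0,"ay": 0,"az": 0},
  {"grip": 0,"dx": 0,"dy": 0,"dz": 0,"ax": 0,"ay": 0,"az": 0},
  {"grip": 0,"dx": 0,"dy": 0,"dz": 0,"ax": 0,"ay": 0,"az": 0},
])

```text
clock: 4.65
position: [522.0, 212.4, 180.6]
tcp_rot: [[-0.959, 0.282, -0.0], [0.282, 0.959, -0.0], [0.0, -0.0, -1.0]]
wrist_force: [0.7, -0.1, -0.7]
gripper_width: 0.003
gripper_force: 0.0
```

```bash
python3 - <<'E'
from h import *
s=robot.sense();print(s["clock"],s["position"])
cv2.imwrite("pics/s2.png",cv2.resize(grab_frame("scene")[150:390,210:530],None,fx=2.5,fy=2.5))
E
```

```text
4.65 [522.04439958 212.43822255 180.55616719]
```

View pics/s2.png

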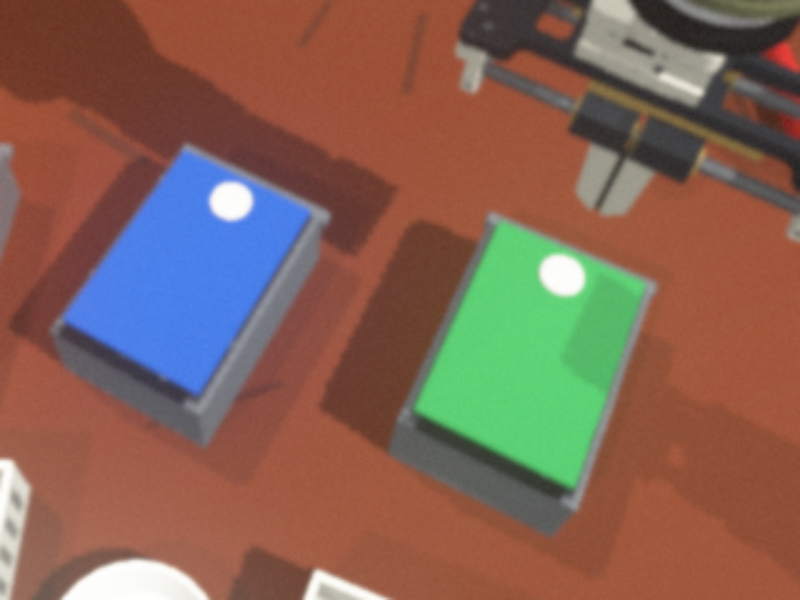

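The green lid now lies level in its rim and stays shut (pad at crop (562,275)), and the blue lid is still shut. Moving over to blue.

Emit:
step_arm([
  {"grip": 0,"dx": -0.27,"dy": -0.95,"dz": 0,"ax": 0,"ay": 0,"az": 0},
  {"grip": 0,"dx": -0.27,"dy": -0.95,"dz": 0,"ax": 0,"ay": 0,"az": 0},
  {"grip": 0,"dx": -0.27,"dy": -0.95,"dz": 0,"ax": 0,"ay": 0,"az": 0},
  {"grip": 0,"dx": -0.27,"dy": -0.95,"dz": 0,"ax": 0,"ay": 0,"az": 0},
  {"grip": 0,"dx": -0.27,"dy": -0.95,"dz": 0,"ax": 0,"ay": 0,"az": 0},
  {"grip": 0,"dx": -0.27,"dy": -0.95,"dz": 0,"ax": 0,"ay": 0,"az": 0},
  {"grip": 0,"dx": -0.27,"dy": -0.95,"dz": 0,"ax": 0,"ay": 0,"az": 0},
  {"grip": 0,"dx": -0.27,"dy": -0.95,"dz": 0,"ax": 0,"ay": 0,"az": 0},
])

```text
clock: 5.37
position: [519.7, 14.0, 179.6]
tcp_rot: [[-0.959, 0.282, -0.002], [0.282, 0.959, -0.001], [0.002, -0.001, -1.0]]
wrist_force: [0.7, 0.3, -0.8]
gripper_width: 0.005
gripper_force: 0.0
```

Emit:
step_arm([
  {"grip": 0,"dx": -0.27,"dy": -0.95,"dz": 0,"ax": 0,"ay": 0,"az": 0},
  {"grip": 0,"dx": 0,"dy": 0,"dz": 0,"ax": 0,"ay": 0,"az": 0},
  {"grip": 0,"dx": 0,"dy": 0,"dz": 1,"ax": 0,"ay": 0,"az": 0},
  {"grip": 0,"dx": 0,"dy": 0,"dz": 1,"ax": 0,"ay": 0,"az": 0},
  {"grip": 0,"dx": 0,"dy": 0,"dz": 1,"ax": 0,"ay": 0,"az": 0},
  {"grip": 0,"dx": 0,"dy": 0,"dz": 0,"ax": 0,"ay": 0,"az": 0},
  {"grip": 0,"dx": 0,"dy": 0,"dz": 0,"ax": 0,"ay": 0,"az": 0},
])

```text
clock: 5.95
position: [519.0, -9.2, 104.5]
tcp_rot: [[-0.959, 0.282, -0.004], [0.282, 0.959, -0.0], [0.004, -0.002, -1.0]]
wrist_force: [0.9, -0.1, -0.3]
gripper_width: 0.004
gripper_force: 0.0
```

```bash
python3 - <<'E'
from m import *
m=camera_model("scene");print("green z75:",ray(m,210+562/2.5,150+275/2.5,75))
cv2.imwrite("pics/s3.png",cv2.resize(grab_frame("scene")[150:350,200:440],None,fx=2.5,fy=2.5))
E
```

```text
green z75: [519.97332475 212.78700771  75.        ]
```

View pics/s3.png

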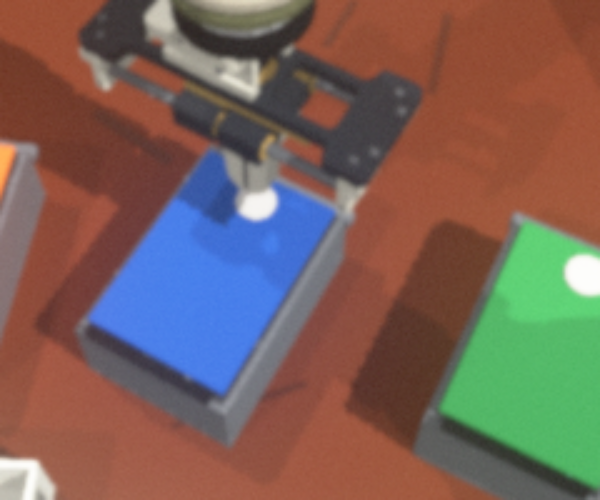

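Tips are over the blue pad (crop (257,203)), and the green pad's ray at z=75 gives (520,213), as predicted for latched. Press blue.

Emit:
step_arm([
  {"grip": 0,"dx": 0,"dy": 0,"dz": 0.5,"ax": 0,"ay": 0,"az": 0},
  {"grip": 0,"dx": 0,"dy": 0,"dz": 0.4,"ax": 0,"ay": 0,"az": 0},
  {"grip": 0,"dx": 0,"dy": 0,"dz": 0.2,"ax": 0,"ay": 0,"az": 0},
  {"grip": 0,"dx": 0,"dy": 0,"dz": 0.1,"ax": 0,"ay": 0,"az": 0},
  {"grip": 0,"dx": 0,"dy": 0,"dz": 0.03,"ax": 0,"ay": 0,"az": 0},
  {"grip": 0,"dx": 0,"dy": 0,"dz": 0,"ax": 0,"ay": 0,"az": 0},
  {"grip": 0,"dx": 0,"dy": 0,"dz": 0,"ax": 0,"ay": 0,"az": 0},
])

```text
clock: 6.58
position: [521.0, -9.1, 75.7]
tcp_rot: [[-0.959, 0.282, 0.002], [0.282, 0.959, 0.0], [-0.001, 0.001, -1.0]]
wrist_force: [2.2, 0.4, 2.4]
gripper_width: 0.003
gripper_force: 1.5
```

Emit:
step_arm([
  {"grip": 0,"dx": 0,"dy": 0,"dz": 0.08,"ax": 0,"ay": 0,"az": 0},
  {"grip": 0,"dx": 0,"dy": 0,"dz": 0,"ax": 0,"ay": 0,"az": 0},
  {"grip": 0,"dx": 0,"dy": 0,"dz": 0,"ax": 0,"ay": 0,"az": 0},
])

```text
clock: 6.83
position: [521.1, -9.1, 74.2]
tcp_rot: [[-0.959, 0.282, 0.002], [0.282, 0.959, 0.0], [-0.002, 0.001, -1.0]]
wrist_force: [0.2, 1.3, 13.5]
gripper_width: 0.006
gripper_force: 6.9
```

On the stop. Now let go.

Emit:
step_arm([
  {"grip": 0,"dx": 0,"dy": 0,"dz": -1,"ax": 0,"ay": 0,"az": 0},
  {"grip": 0,"dx": 0,"dy": 0,"dz": -1,"ax": 0,"ay": 0,"az": 0},
  {"grip": 0,"dx": 0,"dy": 0,"dz": -1,"ax": 0,"ay": 0,"az": 0},
  {"grip": 0,"dx": 0,"dy": 0,"dz": -1,"ax": 0,"ay": 0,"az": 0},
  {"grip": 0,"dx": 1,"dy": 0,"dz": -1,"ax": 0,"ay": 0,"az": 0},
  {"grip": 0,"dx": 1,"dy": 0,"dz": -1,"ax": 0,"ay": 0,"az": 0},
  {"grip": 0,"dx": 0,"dy": 0,"dz": 0,"ax": 0,"ay": 0,"az": 0},
  {"grip": 0,"dx": 0,"dy": 0,"dz": 0,"ax": 0,"ay": 0,"az": 0},
])

```text
clock: 7.5
position: [471.5, 5.0, 224.3]
tcp_rot: [[-0.96, 0.281, 0.002], [0.281, 0.96, 0.0], [-0.001, 0.001, -1.0]]
wrist_force: [0.4, 0.1, -0.2]
gripper_width: 0.006
gripper_force: 0.0
```

Emit:
step_arm([
  {"grip": 0,"dx": 0,"dy": 0,"dz": 0,"ax": 0,"ay": 0,"az": 0},
  {"grip": 0,"dx": 0,"dy": 0,"dz": 0,"ax": 0,"ay": 0,"az": 0},
  {"grip": 0,"dx": 0,"dy": 0,"dz": 0,"ax": 0,"ay": 0,"az": 0},
  {"grip": 0,"dx": 0,"dy": 0,"dz": 0,"ax": 0,"ay": 0,"az": 0},
])

```text
clock: 7.83
position: [472.4, 4.6, 222.2]
tcp_rot: [[-0.959, 0.282, -0.002], [0.282, 0.959, -0.0], [0.002, -0.001, -1.0]]
wrist_force: [-0.4, -0.7, 0.1]
gripper_width: 0.007
gripper_force: 0.0
```

```bash
python3 - <<'E'
from h import *
s=robot.sense();print(s["clock"],s["position"])
im=grab_frame("scene")
cv2.imwrite("pics/s4.png",im)
E
```

```text
7.8333 [472.35867125   4.56322632 222.18921458]
```

View pics/s4.png

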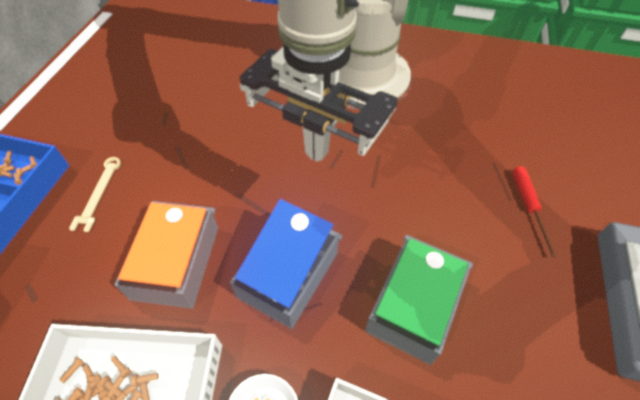

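The blue lid now stands ajar: its pad is at (300,222), 8 px up, the mirror of green's drop to (435,260). Orange is unchanged at (174,215), and the gripper is clear of everything.

```bash
python3 -c "
from rig import ticket
print(ticket.job_done())"
```

```text
the job is handed in; nothing more can be done
None
```

The job is handed in: in the last picture the green lid was latched shut, the blue lid stood ajar, the orange lid was still shut and the arm was clear, about 8 s into the 37 s allowed; the judge's verdict was not shown.

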